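# Rocker chute to the soak box

### The arm

A 6-joint arm with a two-finger parallel gripper is mounted at the origin on the work surface; the furniture and walls round the work are solid. World frame = base frame: x ahead of the robot, y to its left, z up, the work surface at z = 0. Lengths are in m, angles in rad, forces in N, time in s.
With the tool pointing down it reaches from about 0.35 to 0.85 m from the base axis. Payload 8.1 kg.
Tool frame: the origin (TCP) lies between the finger pads; the fingertips stand 25 mm ahead of it and the grasp point (between the pads) lies 6 mm ahead of it (robot.tip_extent is the distance from the TCP to the fingertips, in m); z points along the fingers, y is the direction in which the jaws open and shut (so a half turn about z gives the same grasp; the last joint's range is limited). The gripper opens to 93 mm and grips with 3 to 60 N. Pads are 15 mm wide; open, the fingers measure 128 mm over their backs; the gripper's body (75 mm by 188 mm) begins 65 mm behind the grasp point.
Start: joints at [1.119, 0.13, 1.488, -0, 1.523, -0.085], TCP at [0.215, 0.56, 0.244] pointing down, gripper open.
Joint ranges: [-2.96, 2.96], [-0.89, 2.26], [0.02, 2.5], [-1.34, 4.48], [0, 2.73], [-2.66, 2.66]. Speed limits (rad/s): [2.39, 2.39, 2.79, 3.14, 3.14, 3.14].

### API

Orientations are given as a rotation vector (axis times angle).
In Python, from plant import robot gives the robot as it stands.
- The arm moves only by the tool drive_tool, never from a script. Its argument "increments" is a list of rows, each a list of 7 numbers: the closure, from 0 (fully open) to 1 (shut), then the shift along the world's x, y, z in units of 25 mm (1.0 is 25 mm), then the turn, a rotation vector about the world's x, y, z in rad. In form: [[gripper, dx, dy, dz, rx, ry, rz], ...]. A call has 1 to 20 rows; each row is the pose to reach, as a shift and turn from the pose commanded when the call began; what a row does not reach only later rows make up. A row lasts 1/12 s, in which the tool goes at most 41.7 mm and 7.16 degrees, less where a joint would pass 70% of its speed; a pose out of reach is approached as far as the arm can. A call with a gripper value outside its range is refused whole. The fingers move at their own pace and stop on an object; "squeeze" is the grip in N (left out, the last holds). Time passes only in rows, so rows that repeat a pose let the fingers close. It gives the time, the measured TCP pose, the force and the opening at its end, in the units of the state.
- robot.read_state(): the state, without advancing time (a new reading comes with each control period).
- robot.read_camera(name): name is "scene" or "side" or "wrist"; returns a dict with "image" (480x640x3 uint8, red, green, blue), "fx", "fy", "cx", "cy" (pixels), "dist" ([k1, k2, p1, p2, k3] as OpenCV has them; the pictures are not rectified), "T" (4x4, takes a point from camera to world coordinates); the wrist camera has in their place "mount" (4x4, takes a point from camera to tool coordinates, whose origin is the TCP and whose axes are the flange's). Camera axes: x right, y down, z forward; pixel columns grow to the right and rows downward; lengths in m; the calibration is good to about 2 mm. A picture is of the moment at which its call begins: read the wrist's pose just before it. There is no depth.
- robot.close_job(): hands the job in, once; it reports no verdict.
The state is a dict: "t": time; "q": joint angles; "dq": joint speeds; "joint_torque": joint torques, N m; "tool_pos": TCP position; "orientation": TCP orientation; "force": force on the tool from outside, world axes, zero at the start; "wrist_torque": the same for the moment, N m; "opening": finger opening in m.
Only numpy, scipy, OpenCV 4.12 (cv2) and the standard library are available. Lean on these libraries where they do the work, as an engineer would, in place of code of your own. Each camera call takes 0.05 s, during which the arm holds its last target.

### The job

Send the large rubbing stone to the soak box by way of the rocker chute: lay it lengthwise between the rims of the tray, on the half next to the box, and let go, so that its own weight tips the tray and it slides down into the box. Do not push the tray with the gripper, and leave the smaller rubbing stone where it lies.

Things in the scene. Friction and masses are not known exactly. Their poses are not given: they have to be found in the camera images.
- large_stone: the large rubbing stone: a plain grey-green rectangular bar with square ends, 101 mm long (its y axis), 41 mm wide (x), 25 mm high (z), about 0.28 kg; origin at the centre of its underside. A wooden tapping block of about its size, with a rounded end, is a bystander. The stone lies flat on the desk, clear of its neighbours; it and the smaller stone may be either way about, and its yaw varies.
- small_stone: bystander: a worn, smaller rectangular rubbing stone, 84 x 36 x 20 mm (y, x, z); origin at the centre of its underside. Not to be moved.
- tray_outlet_half (a point): point on the upper face of the rocker tray, midway across and 50 mm from the pivot towards the soak box: the stone's middle belongs here, give or take 20 mm along and 15 mm across. x runs along the tray towards the box (always to the robot's right, within 18 degrees), y across, z up out of the face, which is 112 mm above the desk when level.
- tray (a joint): tilt of the tray: 0 = level, held by a counterweight under its rear; grows as the end over the box sinks, to 0.52 rad at the stop. The stone tips it when its middle lies over 20 mm from the pivot on the box side; the sheet is slick, so the stone then slides off along x between the opened fingers, and the empty tray swings back to level.
- soak_box (a point): centre of the inner floor of the soak box, an open aluminium box beyond the open end of the tray: inside 130 mm long (x, away from the tray) and 104 mm wide (y); slick floor 12 mm above the desk, long sides 48 mm above the floor, far end 83 mm, end by the tray 28 mm.
- rocker_stand: plywood base with two wooden cheeks that carry the tray (no higher than its face) and the soak box; one fixed piece, 305 x 116 mm, its place and yaw vary. Origin on the desk below the pivot; x towards the box. The tray is a flat steel sheet 163 x 90 mm, from 75 mm behind the pivot to 88 mm beyond; rims 6 mm high along both sides (80 mm apart) and the rear, open over the box.

How it is judged:
By the outcome, as a careful person would: the job done as asked, in the order asked, and still so for the second after the job is handed in, with the robot touching nothing.
It also fails if it takes over 34 s, if anything falls off the work surface, if the arm or the gripper's body presses on something with over 40 N, if the wrist force passes 120 N, or if a joint passes its speed limit or range.

## Working session

There is one attempt and no reset: what is moved stays moved. The work goes in short steps, Python scripts to look and compute and a tool call to move; the robot and the scene stay as the last step left them, time stands still between calls to the robot, and variables do not carry over. Pictures are saved under pics/ and viewed, and the job is handed in when it is done.

Besides the shell and the picture viewer there is one more tool, called after "Call:" as a command line: name --pt "numbers of a row" for each row, then --argument value for the rest. drive_tool: Moves the arm, as the interface text tells. Its arguments: {"type":"object","properties":{"increments":{"type":"array"},"squeeze":{"type":"number"}},"required":["increments"]}

```bash
ls; mkdir -p pics
python3 - <<'E'
from plant import robot
import cv2,numpy as np
s=robot.read_state();print(s)
for n in("scene","side","wrist"):
    c=robot.read_camera(n);cv2.imwrite(f"pics/{n}0.png",c["image"][:,:,::-1])
    print(n,{k:(np.round(v,4).tolist() if not np.isscalar(v) else v) for k,v in c.items() if k!="image"})
E
```

```text
pics
{'t': 0.0, 'q': array([ 1.11862421e+00,  1.31161973e-01,  1.48927751e+00, -6.08023235e-06,
        1.52299093e+00, -8.53953139e-02]), 'dq': array([ 0.00094482,  0.00074117,  0.00062321,  0.00047968, -0.00040238,
       -0.00056082]), 'joint_torque': array([-1.06325533e-04, -5.59855735e+01, -4.91765714e+01,  7.66062713e-02,
        3.59174155e-02, -1.10802259e-04]), 'tool_pos': array([0.21491435, 0.55962909, 0.24258789]), 'orientation': array([-5.72819119e-01, -3.08843739e+00,  2.78520566e-03]), 'force': array([ 0.15839653, -0.17591877, -1.27716891]), 'wrist_torque': array([0.0427128 , 0.00511935, 0.01831268]), 'opening': 0.0929195812888236}
scene {'fx': 498.32371047426864, 'fy': 498.32371047426864, 'cx': 319.6686839068479, 'cy': 237.00223752058517, 'dist': [-0.1281, 0.0, 0.0, 0.0, 0.0], 'T': [[0.8704, -0.3275, 0.3677, 0.1391], [-0.4923, -0.5887, 0.6411, -0.4816], [0.0065, -0.739, -0.6737, 0.6389], [0.0, 0.0, 0.0, 1.0]]}
side {'fx': 535.119074188758, 'fy': 535.119074188758, 'cx': 327.9476987898286, 'cy': 228.834300429124, 'dist': [-0.0176, 0.0, 0.0, 0.0, 0.0], 'T': [[-0.1114, 0.8722, -0.4763, 0.9382], [0.9938, 0.1004, -0.0484, 0.1301], [0.0056, -0.4787, -0.8779, 0.9993], [0.0, 0.0, 0.0, 1.0]]}
wrist {'fx': 364.42047157670993, 'fy': 364.42047157670993, 'cx': 325.46690322264345, 'cy': 241.8975247311365, 'dist': [-0.0652, 0.0, 0.0, 0.0, 0.0], 'mount': [[-0.0007, -0.9605, -0.2784, 0.0767], [1.0, -0.0007, 0.0002, 0.0006], [-0.0004, -0.2784, 0.9605, -0.14], [0.0, 0.0, 0.0, 1.0]]}
```

View pics/scene0.png

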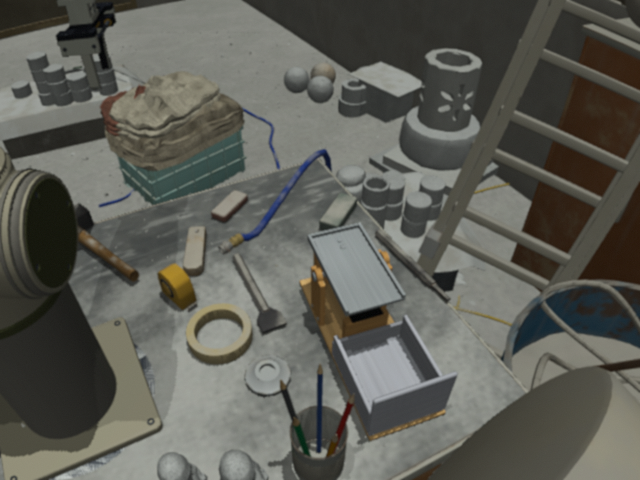

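View pics/side0.png

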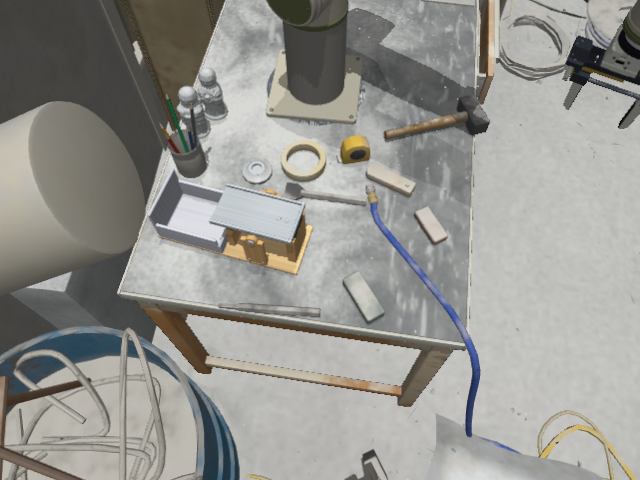

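View pics/wrist0.png

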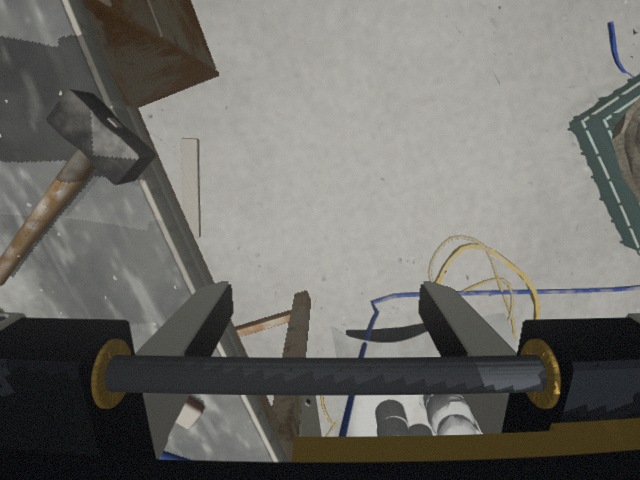

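The side view shows a grey-green bar at about (363,296), a smaller pinkish bar at (430,225), the rounded wooden block at (390,179), the tray at (258,212) and the box at (190,215). I'll segment these and measure them.

```bash
cat > h.py <<'E'
from plant import robot
import cv2,numpy as np
def cam(n):
    s=robot.read_state();c=robot.read_camera(n)
    K=np.array([[c["fx"],0,c["cx"]],[0,c["fy"],c["cy"]],[0,0,1]]);d=np.array(c["dist"])
    if "T" in c: T=np.array(c["T"])
    else:
        W=np.eye(4);W[:3,:3]=cv2.Rodrigues(np.array(s["orientation"]))[0];W[:3,3]=s["tool_pos"];T=W@np.array(c["mount"])
    return dict(img=c["image"][:,:,::-1].copy(),K=K,d=d,T=T)
def ray(c,uv):
    p=cv2.undistortPoints(np.array(uv,float).reshape(-1,1,2),c["K"],c["d"]).reshape(-1,2)
    r=np.c_[p,np.ones(len(p))]@c["T"][:3,:3].T
    return c["T"][:3,3],r
def onz(c,uv,z):
    o,r=ray(c,uv);return o+r*((z-o[2])/r[:,2])[:,None]
def proj(c,P):
    Ti=np.linalg.inv(c["T"]);return cv2.projectPoints(np.array(P,float).reshape(-1,1,3),cv2.Rodrigues(Ti[:3,:3])[0],Ti[:3,3],c["K"],c["d"])[0].reshape(-1,2)
E
python3 - <<'E'
from h import *
for n,b in(("side",(330,160,460,330)),("side",(140,160,320,280)),("scene",(180,170,380,300)),("scene",(290,210,470,450))):
    c=cam(n);x0,y0,x1,y1=b;k=min(800/(x1-x0),600/(y1-y0));k=int(k)
    im=cv2.resize(c["img"][y0:y1,x0:x1],None,fx=k,fy=k,interpolation=cv2.INTER_CUBIC);cv2.imwrite(f"pics/z_{n}_{x0}.png",im);print(n,x0,k)
E
```

```text
side 330 3
side 140 4
scene 180 4
scene 290 2
```

View pics/z_side_330.png

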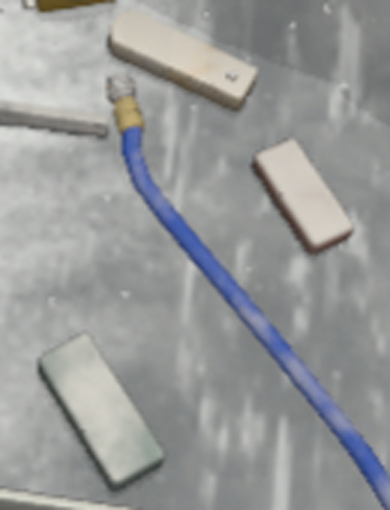

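View pics/z_side_140.png

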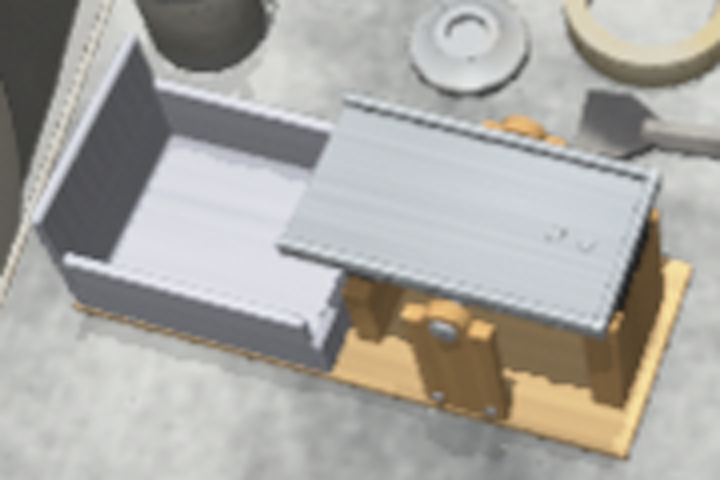

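View pics/z_scene_290.png

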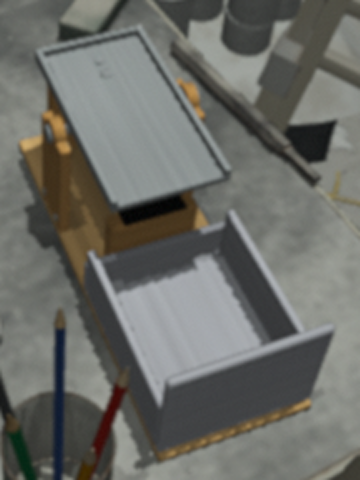

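View pics/z_scene_180.png

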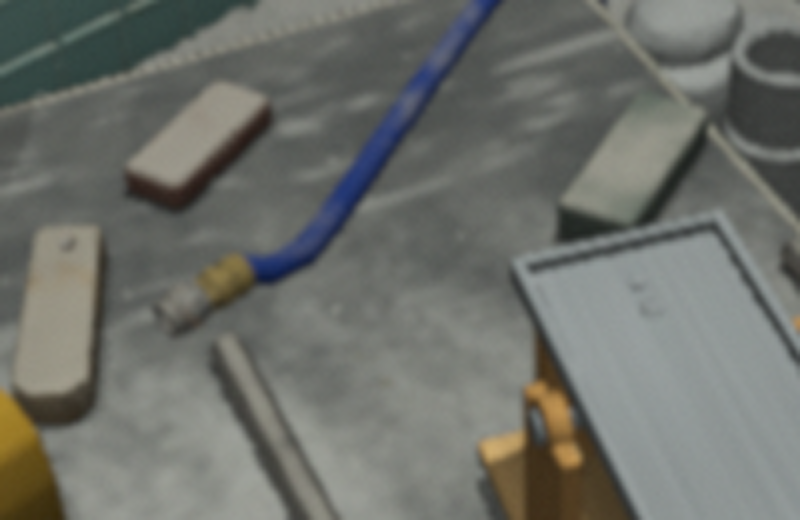

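Views agree: the large stone is the grey-green square-ended bar, with top corners in the side crop near (41,357), (85,334), (162,455) and (118,481). The tray corners are visible in both views, so I'll measure those and the stone now.

```bash
cat > m.py <<'E'
from h import *
a=cam("side");b=cam("scene")
st=onz(a,np.array([[41,357],[85,334],[162,455],[118,478]])/3+[330,160],0.025)
print(st.round(4));e=[np.linalg.norm(st[i]-st[(i+1)%4]) for i in range(4)];print("edges",np.round(e,4),"c",st.mean(0).round(4))
d=(st[2]-st[1])+(st[3]-st[0]);print("yaw long",np.degrees(np.arctan2(d[1],d[0])))
st2=onz(b,np.array([[562,204],[645,90],[704,118],[625,228]])/4+[180,170],0.025);print("scene",st2.round(4),st2.mean(0))
# mask check
hsv=cv2.cvtColor(a["img"],cv2.COLOR_BGR2HSV);print("px",a["img"][296,363],a["img"][225,430],a["img"][300,400])
tA=np.array([[348,96],[278,248],[657,175],[603,332]])/4+[140,160]
tB=np.array([[229,175],[117,205],[140,28],[38,52]])/2+[290,210]
for n,c,t in(("side",a,tA),("scene",b,tB)):
    P=onz(c,t,0.118);print(n,P.round(4).tolist());
    if n=="scene":P=P[[1,0,3,2]]
    x=P[:2].mean(0)-P[2:].mean(0);yaw=np.arctan2(x[1],x[0]);u=x/np.linalg.norm(x)
    print("L",np.linalg.norm(x),"W",np.linalg.norm(P[0]-P[1]),np.linalg.norm(P[2]-P[3]),"yaw",np.degrees(yaw),"pivot",P.mean(0)-u*.0065,"outlet",P.mean(0)+u*.0435)
E
python3 m.py
```

```text
[[0.5182 0.1197 0.025 ]
 [0.4984 0.1471 0.025 ]
 [0.5769 0.2031 0.025 ]
 [0.5953 0.1763 0.025 ]]
edges [0.0338 0.0964 0.0325 0.0957] c [0.5472 0.1616 0.025 ]
yaw long 35.87138006611941
scene [[0.4976 0.141  0.025 ]
 [0.5785 0.1981 0.025 ]
 [0.5923 0.1641 0.025 ]
 [0.5149 0.1117 0.025 ]] [0.54581174 0.15374539 0.025     ]
px [197 206 208] [189 198 205] [159 159 159]
side [[0.3831, -0.1267, 0.118], [0.4711, -0.1423, 0.118], [0.4107, 0.03, 0.118], [0.4976, 0.0165, 0.118]]
L 0.16010216821972753 W 0.08936980781646874 0.08798974985386279 yaw -99.73157371736781 pivot [ 0.44169168 -0.04922851  0.118     ] outlet [ 0.43324005 -0.09850904  0.118     ]
scene [[0.4646, -0.1504, 0.118], [0.3833, -0.1348, 0.118], [0.4949, 0.0096, 0.118], [0.41, 0.0242, 0.118]]
L 0.16206863510502142 W 0.08274946173415784 0.08620404767304858 yaw -100.13330449709157 pivot [ 0.43934623 -0.05646936  0.118     ] outlet [ 0.43054928 -0.10568941  0.118     ]
```

The two views differ by about 7 mm, so the wrist camera will settle it. I'm moving over the stone with the jaws turned across its width, which leaves the tool x near 36° in yaw and ends at about 80° over the tray.

Call:
drive_tool --pt "0 13.3 -16.1 0 0 0 -2.147" --pt "0 13.3 -16.1 0 0 0 -2.147" --pt "0 13.3 -16.1 0 0 0 -2.147" --pt "0 13.3 -16.1 0 0 0 -2.147" --pt "0 13.3 -16.1 0 0 0 -2.147" --pt "0 13.3 -16.1 0 0 0 -2.147" --pt "0 13.3 -16.1 0 0 0 -2.147" --pt "0 13.3 -16.1 0 0 0 -2.147" --pt "0 13.3 -16.1 0 0 0 -2.147" --pt "0 13.3 -16.1 0 0 0 -2.147" --pt "0 13.3 -16.1 0 0 0 -2.147" --pt "0 13.3 -16.1 0 0 0 -2.147" --pt "0 13.3 -16.1 0 0 0 -2.147" --pt "0 13.3 -16.1 0 0 0 -2.147" --pt "0 13.3 -16.1 0 0 0 -2.147" --pt "0 13.3 -16.1 0 0 0 -2.147" --pt "0 13.3 -16.1 0 0 0 -2.147" --pt "0 13.3 -16.1 0 0 0 -2.147" --pt "0 13.3 -16.1 0 0 0 -2.147" --pt "0 13.3 -16.1 0 0 0 -2.147" --squeeze 25

```text
t: 2.12
tool_pos: [0.5477, 0.1577, 0.2437]
orientation: [-2.986, -0.976, -0.0]
force: [0.6, 0.1, 0.7]
opening: 0.0932
```

```bash
cat > w.py <<'E'
from h import *
import sys,pickle
c=cam("wrist");pickle.dump(c,open(f"w{sys.argv[1]}.pkl","wb"));cv2.imwrite(f"pics/w{sys.argv[1]}.png",c["img"])
s=robot.read_state();R=cv2.Rodrigues(s["orientation"])[0];print(s["t"],s["tool_pos"],"toolx yaw",np.degrees(np.arctan2(R[1,0],R[0,0])),"z",R[:,2],s["force"],s["opening"])
E
python3 w.py 1
```

```text
2.1667 [0.54762466 0.15768285 0.24368605] toolx yaw 36.17461032882442 z [ 8.60376321e-05  2.83891748e-05 -9.99999996e-01] [-0.72892155  0.42182798 -0.44164816] 0.09299871667519927
```

View pics/w1.png

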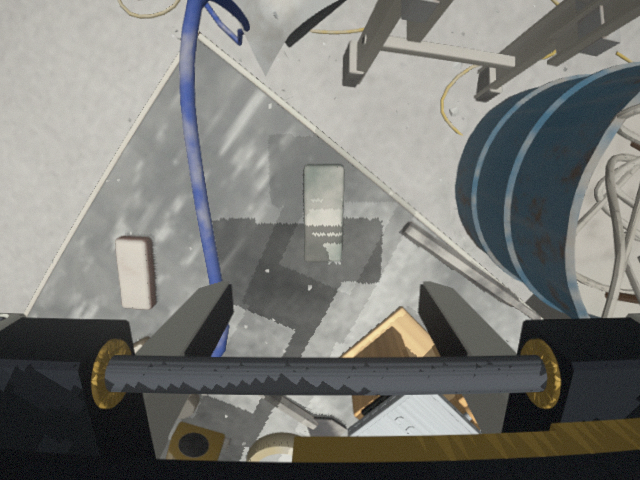

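The wrist picture shows the stone nearly straight, at columns 304–343 and rows 165–262. I'll measure its edges.

Run:
```python
from h import *
import pickle
c=pickle.load(open("w1.pkl","rb"))
im=cv2.resize(c["img"][150:280,280:370],None,fx=4,fy=4,interpolation=cv2.INTER_CUBIC);cv2.imwrite("pics/w1z.png",im)
uv=np.array([[304,165],[343,165],[343,262],[304,262]],float)
P=onz(c,uv,0.025);print(P.round(4).tolist(),P.mean(0),[np.linalg.norm(P[i]-P[(i+1)%4]).round(4) for i in range(4)])
print(proj(c,[[0.5477,0.1577,0.025]]))
```

```text
[[0.5777, 0.2051, 0.025], [0.6, 0.1746, 0.025], [0.5206, 0.115, 0.025], [0.4966, 0.1478, 0.025]] [0.54871531 0.16061206 0.025     ] [np.float64(0.0378), np.float64(0.0993), np.float64(0.0406), np.float64(0.0993)]
[[325.24317751 217.69472065]]
```

View pics/w1z.png

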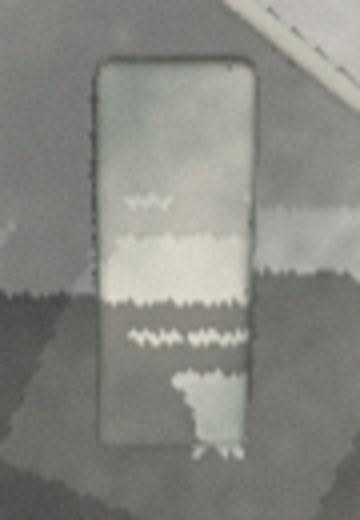

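Run:
```python
from h import *
import pickle
c=pickle.load(open("w1.pkl","rb"))
P=onz(c,np.array([[98,60],[255,60],[249,447],[99,447]])/4+[280,150],0.025)
m=P.mean(0);l=P[[0,1]].mean(0)-P[[2,3]].mean(0)
print(m,np.degrees(np.arctan2(l[1],l[0])),[np.linalg.norm(P[i]-P[(i+1)%4]).round(4) for i in range(4)])
s=robot.read_state();d=m-s["tool_pos"];print("units",(d/0.025).round(3),"z units to .035",(0.035-s["tool_pos"][2])/.025)
```

```text
[0.54900543 0.16044875 0.025     ] 35.72901580639772 [np.float64(0.038), np.float64(0.099), np.float64(0.039), np.float64(0.099)]
units [ 0.055  0.111 -8.747] z units to .035 -8.347442157889331
```

The stone is at (0.549, 0.160), yaw 35.7°. I'm descending until the fingertips are about 11 mm above the desk, so they stay above the tray rims when I release, and then gripping.

Call:
drive_tool --pt "0 0.05 0.11 -1.5 0 0 -0.008" --pt "0 0.05 0.11 -3.0 0 0 -0.008" --pt "0 0.05 0.11 -4.5 0 0 -0.008" --pt "0 0.05 0.11 -6.0 0 0 -0.008" --pt "0 0.05 0.11 -7.2 0 0 -0.008" --pt "0 0.05 0.11 -7.9 0 0 -0.008" --pt "0 0.05 0.11 -8.3 0 0 -0.008" --pt "0 0.05 0.11 -8.3 0 0 -0.008" --pt "1 0.05 0.11 -8.3 0 0 -0.008" --pt "1 0.05 0.11 -8.3 0 0 -0.008" --pt "1 0.05 0.11 -8.3 0 0 -0.008" --pt "1 0.05 0.11 -8.3 0 0 -0.008" --pt "1 0.05 0.11 -8.3 0 0 -0.008" --pt "1 0.05 0.11 -8.3 0 0 -0.008" --pt "1 0.05 0.11 -8.3 0 0 -0.008" --pt "1 0.05 0.11 -8.3 0 0 -0.008" --squeeze 25

```text
t: 3.5
tool_pos: [0.5489, 0.1604, 0.0363]
orientation: [2.992, 0.958, 0.0]
force: [0.4, -0.1, -0.4]
opening: 0.0439
```

```bash
python3 w.py 2
```

```text
3.55 [0.54883114 0.16050294 0.03624226] toolx yaw 35.50949526548355 z [-1.19146234e-04  3.06835564e-04 -9.99999946e-01] [ 0.17811594 -1.58873024  1.43494947] 0.04031877867883585
```

View pics/w2.png

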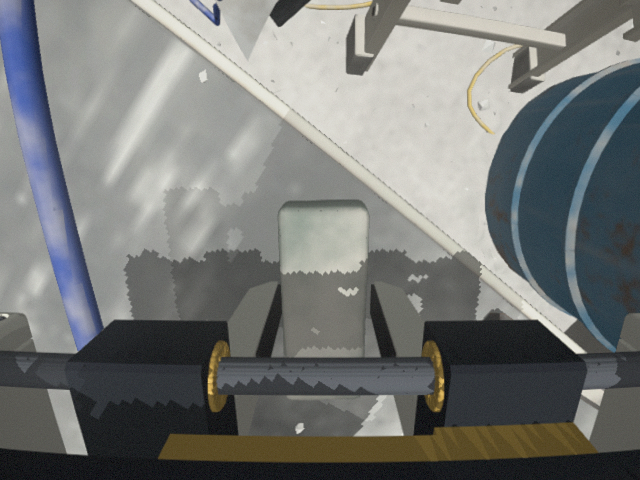

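The stone is gripped at an opening of 40 mm. I'm lifting it, then going to a spot beside the tray where the wrist camera can see past the held stone.

Call:
drive_tool --pt "1 0 0 0.4 0 0 0" --pt "1 0 0 1.2 0 0 0" --pt "1 0 0 2.4 0 0 0" --pt "1 0 0 3.8 0 0 0" --pt "1 0 0 5.2 0 0 0" --pt "1 0 0 6.6 0 0 0" --pt "1 0.1 -0.6 8.0 0 0 0.05" --pt "1 0.3 -1.6 9.2 0 0 0.13" --pt "1 0.5 -2.8 10.2 0 0 0.22" --pt "1 0.7 -4.1 11.0 0 0 0.32" --pt "1 0.9 -5.4 11.6 0 0 0.42" --pt "1 1.1 -6.7 12.1 0 0 0.52" --pt "1 1.3 -8.0 12.5 0 0 0.61" --pt "1 1.5 -9.2 12.5 0 0 0.7" --pt "1 1.6 -10.0 12.5 0 0 0.76" --pt "1 1.65 -10.4 12.5 0 0 0.777" --pt "1 1.65 -10.4 12.5 0 0 0.777" --pt "1 1.65 -10.4 12.5 0 0 0.777"

```text
t: 5.05
tool_pos: [0.5898, -0.0998, 0.3484]
orientation: [-2.407, -2.017, 0.001]
force: [0.2, 1.2, -3.1]
opening: 0.0409
```

```bash
python3 w.py 3
```

```text
5.1 [ 0.58985559 -0.0991151   0.34850262] toolx yaw 79.96784103655065 z [-6.96612944e-04  6.25385477e-04 -9.99999562e-01] [ 0.504401    0.17686957 -3.50925289] 0.04079631265561237
```

View pics/w3.png

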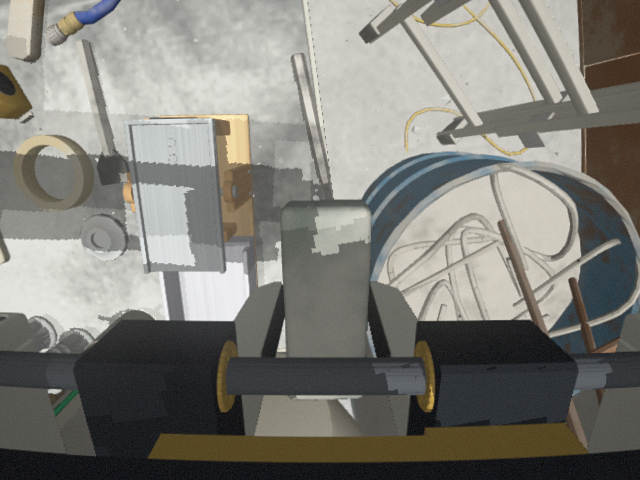

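The whole tray shows at about columns 128–225, rows 117–272, and the stone is still square in the grip. I'll zoom in to get the corners.

Run:
```python
from h import *
import pickle
c=pickle.load(open("w3.pkl","rb"))
im=cv2.resize(c["img"][100:290,100:290],None,fx=3,fy=3,interpolation=cv2.INTER_CUBIC);cv2.imwrite("pics/w3z.png",im)
```

```text
(no output)
```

View pics/w3z.png

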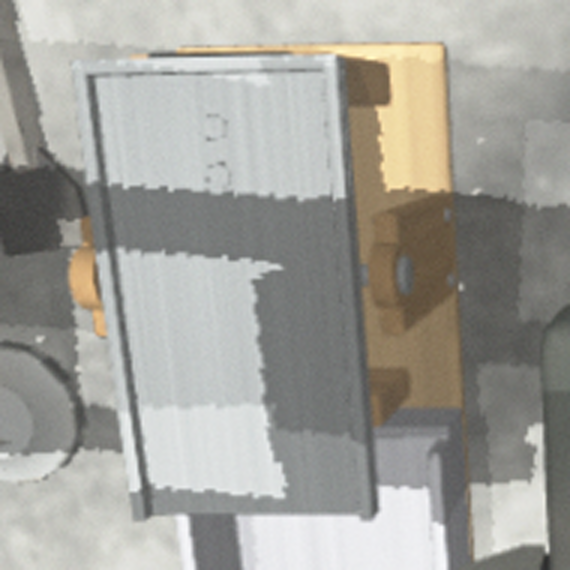

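Run:
```python
from h import *
import pickle
c=pickle.load(open("w3.pkl","rb"))
P=onz(c,np.array([[133,514],[372,511],[77,64],[342,57]])/3+100,0.118)
print(P.round(4).tolist())
x=P[:2].mean(0)-P[2:].mean(0);u=x/np.linalg.norm(x)
O=P.mean(0)+u*.0435;piv=P.mean(0)-u*.0065
print("L",np.linalg.norm(x),"W",np.linalg.norm(P[0]-P[1]),np.linalg.norm(P[2]-P[3]),"yaw",np.degrees(np.arctan2(u[1],u[0])),"pivot",piv,"outlet",O)
# stone in hand: end edge in view
z=0.3485-0.036+0.025
S=onz(c,[[283,203],[370,203]],z);t=robot.read_state()["tool_pos"];R=np.c_[c["T"][:3,:3]]
print("far end rel tcp",(S.mean(0)-t),np.linalg.norm((S.mean(0)-t)[:2]))
d=S[0]-S[1];print("stone end dir +90:",np.degrees(np.arctan2(d[1],d[0]))-90)
```

```text
[[0.3828, -0.1268, 0.118], [0.4709, -0.1409, 0.118], [0.4121, 0.0287, 0.118], [0.5001, 0.0135, 0.118]]
L 0.15768218173399184 W 0.08928924834084224 0.08925616765176635 yaw -100.70593425997762 pivot [ 0.44268686 -0.04998843  0.118     ] outlet [ 0.43339844 -0.0991181   0.118     ]
far end rel tcp [ 0.0100152   0.04940438 -0.01100262] 0.050409300237765034
stone end dir +90: 79.87695888911611
```

The wrist view agrees with the side view: the outlet point is (0.433, −0.099) and the tray yaw is about −100.4°. The stone is centred in the grip. I'm moving over the outlet half and down to about 12 mm above the face, then checking.

Call:
drive_tool --pt "1 -0.5 0 0 0 0 0" --pt "1 -1.5 0 0 0 0 0" --pt "1 -2.7 0 0 0 0 -0.003" --pt "1 -3.9 0 0 0 0 -0.006" --pt "1 -5.0 0 -0.3 0 0 -0.006" --pt "1 -5.8 0 -1.0 0 0 -0.006" --pt "1 -6.2 0 -2.0 0 0 -0.006" --pt "1 -6.3 0 -3.2 0 0 -0.006" --pt "1 -6.3 0 -4.4 0 0 -0.006" --pt "1 -6.3 0 -5.6 0 0 -0.006" --pt "1 -6.3 0 -6.6 0 0 -0.006" --pt "1 -6.3 0 -7.2 0 0 -0.006" --pt "1 -6.3 0 -7.5 0 0 -0.006" --pt "1 -6.3 0 -7.5 0 0 -0.006" --pt "1 -6.3 0 -7.5 0 0 -0.006"

```text
t: 6.35
tool_pos: [0.4329, -0.0991, 0.1619]
orientation: [2.411, 2.013, 0.001]
force: [0.6, -1.2, -2.8]
opening: 0.0406
```

```bash
python3 w.py 4
python3 - <<'E'
from h import *
a=cam("side")["img"][140:280,130:330];b=cam("scene")["img"][180:440,270:470]
k=cv2.resize(a,None,fx=3,fy=3,interpolation=cv2.INTER_CUBIC);cv2.imwrite("pics/side4.png",k)
cv2.imwrite("pics/scene4.png",cv2.resize(b,None,fx=2.3,fy=2.3,interpolation=cv2.INTER_CUBIC))
E
```

```text
6.4 [ 0.43347953 -0.09944902  0.16260275] toolx yaw 79.71844878506752 z [ 1.89573222e-03 -5.70238426e-04 -9.99998041e-01] [ 0.46229361 -0.01217434 -2.04723721] 0.040577049863872665
```

View pics/w4.png

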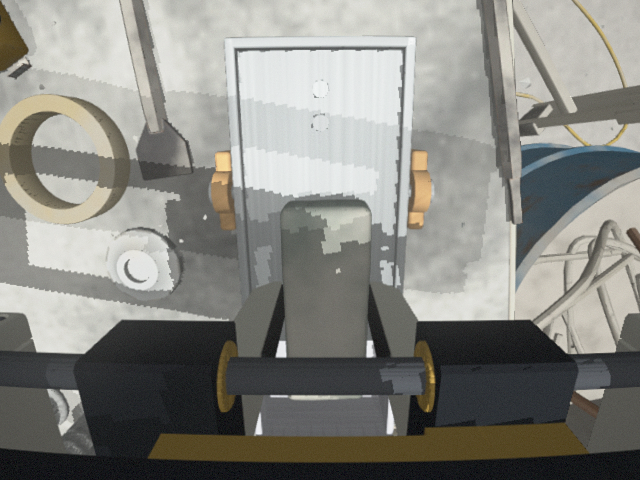

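View pics/side4.png

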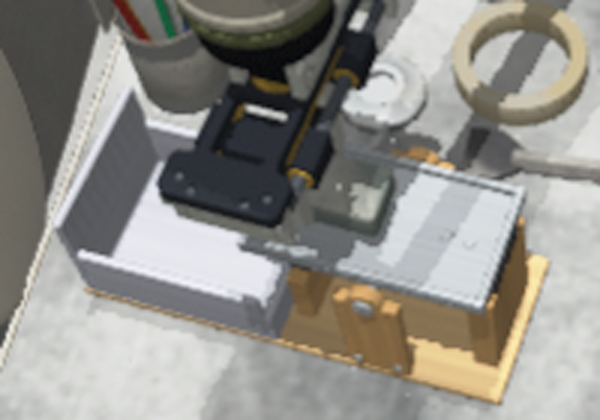

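View pics/scene4.png

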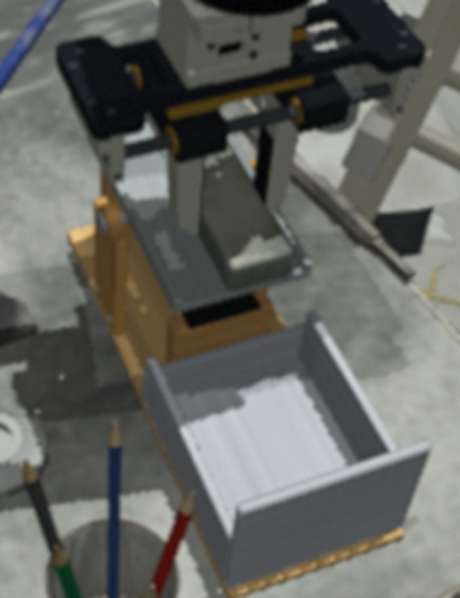

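The stone hangs centred between the rims (stone columns 281–371, rims 240–400), and the tray is still level. As a check along the tray, I'll use the pivot bosses at row ~190 in the wrist view.

Run:
```python
from h import *
import pickle
c=pickle.load(open("w4.pkl","rb"))
for z in(.095,.105,.112):
    P=onz(c,[[222,190],[421,186]],z);print(z,P.round(4).tolist(),P.mean(0).round(4))
P=onz(c,[[228,40],[413,40]],.118);u=np.array([-.1805,-.9836,0]);print("rear",P.mean(0),"pivot",P.mean(0)+u*.075,"outlet",P.mean(0)+u*.125)
```

```text
0.095 [[0.3843, -0.0406, 0.095], [0.4964, -0.0587, 0.095]] [ 0.4404 -0.0496  0.095 ]
0.105 [[0.3874, -0.0397, 0.105], [0.494, -0.0569, 0.105]] [ 0.4407 -0.0483  0.105 ]
0.112 [[0.3895, -0.0391, 0.112], [0.4924, -0.0557, 0.112]] [ 0.4409 -0.0474  0.112 ]
rear [0.45323841 0.02117715 0.118     ] pivot [ 0.43970091 -0.05259285  0.118     ] outlet [ 0.43067591 -0.10177285  0.118     ]
```

The checks agree: the stone's middle is about 50 mm beyond the pivot. I'm lowering it to about 1 mm above the face.

Call:
drive_tool --pt "1 -0.04 0 -0.15 0 0 0" --pt "1 -0.04 0 -0.3 0 0 0" --pt "1 -0.04 0 -0.4 0 0 0" --pt "1 -0.04 0 -0.48 0 0 0" --pt "1 -0.04 0 -0.48 0 0 0" --pt "1 -0.04 0 -0.48 0 0 0"

```text
t: 7.0
tool_pos: [0.4314, -0.0996, 0.1489]
orientation: [-2.412, -2.012, 0.0]
force: [-0.6, 0.2, -3.0]
opening: 0.0408
```

```bash
python3 w.py 5
python3 - <<'E'
from h import *
a=cam("side")["img"][140:280,130:330];b=cam("scene")["img"][180:440,270:470]
cv2.imwrite("pics/scene5.png",cv2.resize(b,None,fx=2.3,fy=2.3,interpolation=cv2.INTER_CUBIC))
E
```

```text
7.05 [ 0.43159403 -0.09966586  0.14907191] toolx yaw 79.67971593248885 z [-2.36344794e-04  1.00521394e-04 -9.99999967e-01] [-0.46342941 -0.5570663  -2.86286132] 0.04036703763528789
```

View pics/scene5.png

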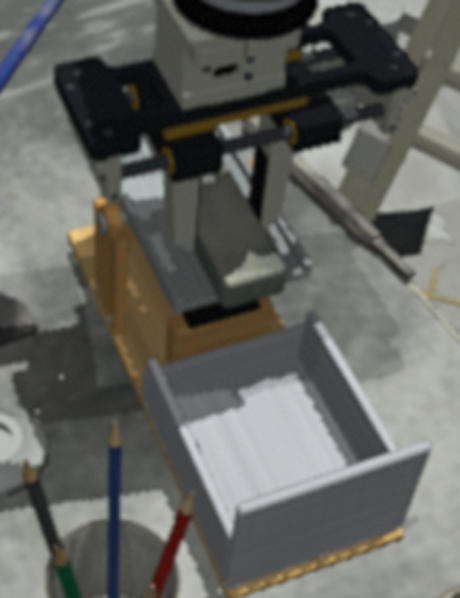

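It's just above the face: the full weight is still on the gripper and the tray is level. Releasing, and holding still while the stone slides.

Call:
drive_tool --pt "0 0 0 0 0 0 0" --pt "0 0 0 0 0 0 0" --pt "0 0 0 0 0 0 0" --pt "0 0 0 0 0 0 0" --pt "0 0 0 0 0 0 0" --pt "0 0 0 0 0 0 0" --pt "0 0 0 0 0 0 0" --pt "0 0 0 0 0 0 0" --pt "0 0 0 0 0 0 0" --pt "0 0 0 0 0 0 0" --pt "0 0 0 0 0 0 0" --pt "0 0 0 0 0 0 0" --pt "0 0 0 0 0 0 0" --pt "0 0 0 0 0 0 0" --pt "0 0 0 0 0 0 0" --pt "0 0 0 0 0 0 0"

```text
t: 8.48
tool_pos: [0.4317, -0.0996, 0.1491]
orientation: [-2.412, -2.013, -0.0]
force: [0.4, 0.1, 0.2]
opening: 0.0931
```

```bash
python3 w.py 6
python3 - <<'E'
from h import *
b=cam("scene")["img"][180:440,270:470]
cv2.imwrite("pics/scene6.png",cv2.resize(b,None,fx=2.3,fy=2.3,interpolation=cv2.INTER_CUBIC))
E
```

```text
8.5333 [ 0.43165145 -0.0996504   0.14912644] toolx yaw 79.68809778752649 z [-1.29844391e-05  3.45609110e-06 -1.00000000e+00] [-0.24767235  0.44756506 -0.41180487] 0.09301237785875882
```

View pics/scene6.png

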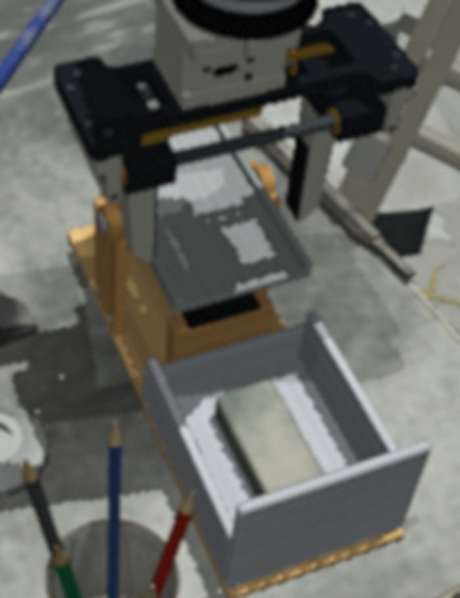

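View pics/w6.png

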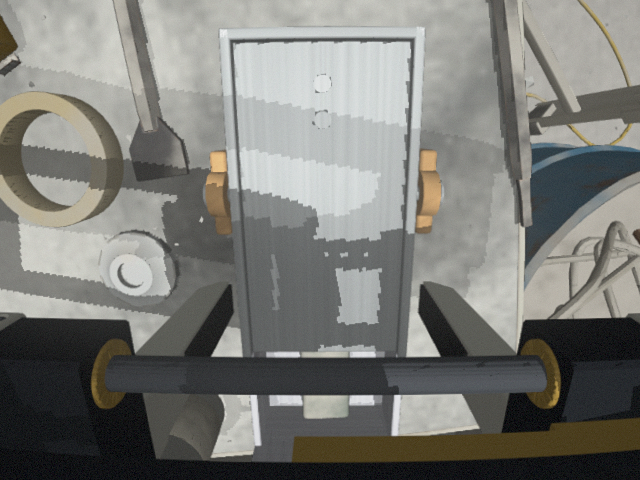

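The stone lies flat in the box, the tray is back to level, and the fingers are clear above the rims. I'm retreating straight up for a final look.

Call:
drive_tool --pt "0 0 0 0.5 0 0 0" --pt "0 0 0 1.5 0 0 0" --pt "0 0 0 3 0 0 0" --pt "0 0 0 4.5 0 0 0" --pt "0 0 0 6 0 0 0" --pt "0 0 0 6 0 0 0" --pt "0 0 0 6 0 0 0" --pt "0 0 0 6 0 0 0"

```text
t: 9.25
tool_pos: [0.4316, -0.0996, 0.2988]
orientation: [-2.412, -2.013, -0.0]
force: [0.7, -0.2, -0.1]
opening: 0.0931
```

```bash
python3 w.py 7
python3 - <<'E'
from h import *
cv2.imwrite("pics/side7.png",cam("side")["img"]);cv2.imwrite("pics/scene7.png",cam("scene")["img"])
E
```

```text
9.3 [ 0.43118597 -0.09949593  0.29785475] toolx yaw 79.68580469089856 z [-1.68258588e-03  5.95875920e-04 -9.99998407e-01] [-0.31520383 -0.02922948 -0.36806291] 0.09312974186632476
```

View pics/side7.png

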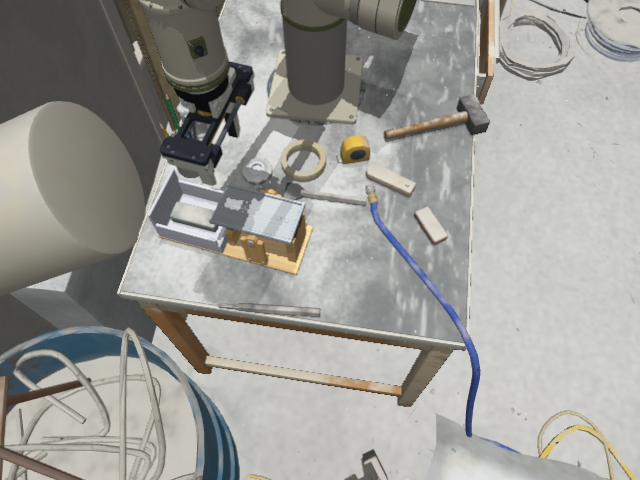

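View pics/scene7.png

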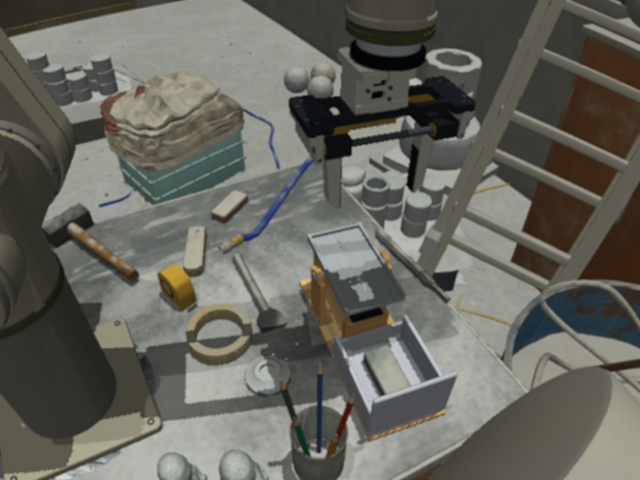

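Both views show the stone lying flat in the soak box (side about (193,215), scene about (388,370)) and the tray level. The small stone is still at side (430,225), and nothing else has moved. Handing in.

```bash
python3 -c "
from plant import robot
print(robot.close_job())"
```

```text
the job is handed in; nothing more can be done
None
```

The large stone is in the soak box. I gripped it across its width and let go about 1 mm above the tray, centred between the rims and about 50 mm beyond the pivot on the box side. Its own weight tipped the tray and it slid down between the opened fingers. I handed the job in at about 9.4 s, against the 34 s limit.

- **Final state:** in the last pictures the stone lies flat in the box and the tray is back to level. The small stone and the other bystanders look unmoved, and the gripper is well above everything. I did not see the slide itself, only its result.
- **Forces:** every reading I took stayed within a few newtons.
- **Disagreement:** the scene camera placed the stone and tray about 7 mm further to the robot's right (lower y) than the side camera did. The wrist camera agreed with the side camera to within about 3 mm, so I used those two. The measured tray length was 158–162 mm against the stated 163 mm, well inside the placing tolerance.

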